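# Release the chip tray with its two-button catch

### The arm

A 6-joint arm with a two-finger parallel gripper is mounted at the origin on the work surface. World frame = base frame: x ahead of the robot, y to its left, z up, the work surface at z = 0. Lengths are in mm, angles in rad, forces in N, time in s.
With the tool pointing down it reaches from about 400 to 925 mm from the base axis. Payload 12.5 kg.
Tool frame: the origin (TCP) lies midway between the tips of the shut fingers; the grasp point (between the pads) lies env.grasp_offset behind it (env.grasp_offset is the distance from the TCP to the grasp point, in mm); x points along the fingers, y is the direction in which the jaws open and shut, and the axes are right-handed (so a half turn about x gives the same grasp; the last joint's range is limited). The gripper opens to 95 mm and grips with 3 to 60 N. Pads are 20 mm wide; open, the fingers measure 119 mm over their backs; the gripper's body (75 mm by 180 mm) begins 59 mm behind the grasp point.
Start: joints at [1.239, 0.491, 1.559, -0, 1.092, -0.106], TCP at [139.911, 609.159, 192.661] pointing down, gripper open.
Joint ranges: [-3.1, 3.1], [-0.84, 2.19], [0.05, 2.79], [-1.13, 4.28], [0.06, 2.93], [-2.69, 2.69]. Speed limits (rad/s): [2.22, 2.22, 2.79, 3.14, 3.14, 3.14].

### API

Orientations are given as [roll, pitch, yaw] about the fixed x, y, z axes, in that order (R = Rz(yaw) Ry(pitch) Rx(roll)).
In Python, from cell import env gives the robot as it stands.
- The arm moves only by the tool apply_moves, never from a script. Its arguments are lists of equal length, an entry for each row: "offset": the shift along the world's x, y, z in units of 25 mm (1.0 is 25 mm), a list of three; "yaw": the turn about the world's z in units of 6 degrees (1.0 is 6 degrees); "jaw": the closure, from -1 (fully open) to 1 (shut), so that 0 is half open. A call has 1 to 20 rows; each row is the pose to reach, as a shift and turn from the pose measured when the call began; what a row does not reach only later rows make up. A row lasts 1/8 s, in which the tool goes at most 62.5 mm and 10.7 degrees, less where a joint would pass 70% of its speed; a pose out of reach is approached as far as the arm can. A call with a gripper value outside its range is refused whole. The fingers move at their own pace and stop on an object; the grip force is fixed at half the most. Time passes only in rows, so rows that repeat a pose let the fingers close. It gives the time, the measured TCP pose, the force and the opening at its end, in the units of the state.
- env.state(): the state, without advancing time (a new reading comes with each control period).
- env.read_camera(name): name is "scene" or "top" or "wrist"; returns a dict with "frame" (384x512x3 uint8, red, green, blue), "fx", "fy", "cx", "cy" (pixels), "xyz" and "rotation" of the camera in the world; the wrist camera has in their place "hand_eye" (4x4, takes a point from camera to tool coordinates, whose origin is the TCP and whose axes are the tool frame's). Camera axes: x right, y down, z forward; pixel columns grow to the right and rows downward; lengths in mm; the calibration is good to about 2 mm. A picture is of the moment at which its call begins: read the wrist's pose just before it. There is no depth.
- env.job_done(): hands the job in, once; it reports no verdict.
The state is a dict: "t": time; "joints": joint angles; "qvel": joint speeds; "tau": joint torques, N m; "eef_pos": TCP position; "tcp_rot": TCP orientation; "ft_force": force on the tool from outside, world axes, zero at the start; "moment": the same for the moment, N m; "opening": opening from 0.0 (shut) to 1.0 (fully open).
Only numpy, scipy, OpenCV 4.12 (cv2) and the standard library are available. Lean on these libraries where they do the work, as an engineer would, in place of code of your own. Each camera call takes 0.05 s, during which the arm holds its last target.

### The job

The chip tray of the grey dust separator on the bench is due for emptying. With one fingertip on each of its two round release buttons, press both right down together and keep them down until the spring-loaded tray has slid fully out by itself, then let both buttons come back up and move clear. Do not pull at the tray, do not press the square buttons of the lathe switch box, and leave the things lying on the bench where they are.

Things in the scene. Friction and masses are not known exactly. Their poses are not given: they have to be found in the camera images.
- separator: Dust separator: grey box 150 x 150 x 85 mm, fixed, on the left or right of the bench (switch box on the other side). Origin: centre of its underside; z up; -x is its front, where the tray comes out, facing away from the robot (turned up to 30 degrees); its +y (left) is on the robot's right. A black pipe stub (50 mm wide, top 117 mm above the bench) stands on it 46 mm behind the centre (+x).
- btn_left_top (a point): Centre of the top face of the left round release button at its present height (it sinks with the button). Black cap, 26 mm diameter, on top of the separator, +29 mm along the separator's y axis and 22 mm from its centre towards the tray front (-x). Its top is 103 mm above the bench when up, 93 mm when fully down (collar around it tops out at 91 mm).
- btn_right_top (a point): Centre of the top face of the right round release button at its present height (it sinks with the button). Black cap, 26 mm diameter, on top of the separator, -29 mm along the separator's y axis and 22 mm from its centre towards the tray front (-x). Its top is 103 mm above the bench when up, 93 mm when fully down (collar around it tops out at 91 mm).
- btn_left (a joint): Travel of the left round button in m: 0 up, 0.010 fully down. It springs back up by itself. 1.2 N starts it, 3.2 N takes it fully down (so the pair together needs about 6.5 N); its catch lets go only beyond about 6.5 mm.
- btn_right (a joint): Travel of the right round button in m: 0 up, 0.010 fully down. It springs back up by itself. 1.2 N starts it, 3.2 N takes it fully down (so the pair together needs about 6.5 N); its catch lets go only beyond about 6.5 mm.
- tray (a joint): How far the tray has slid out, in m: 0 shut, 0.050 fully out. A spring pushes it on a damped runner; while both buttons are fully down it takes about 3 s to come out. If either button is up it catches, at the start or at steps part-way. Once fully out it stays out.
- tray_front (a point): Centre of the tray's front face (100 mm wide, 40 mm high), 33 mm above the bench, 85 mm in front of the separator's centre when shut; moves along the separator's -x as the tray comes out.
- switch_box: Lathe switch box: grey box 130 mm wide, 110 mm deep, 70 mm high, fixed to the bench, with two square black 24 mm buttons on top, 54 mm apart, tops 84 mm above the bench. Origin at the centre of its underside.
- switch_left (a joint): Travel of the left square button of the lathe switch box, 0 up, 0.006 down. Not to be pressed.
- switch_right (a joint): Travel of the right square button of the lathe switch box, 0 up, 0.006 down. Not to be pressed.
- glue: White glue bottle, 50 mm diameter, 120 mm tall, standing between the two machines; origin at its underside.
- offcut: Dark wood offcut 80 x 40 x 22 mm lying nearer the robot than the glue; origin at its underside.
- screwdriver: Screwdriver with a wooden handle, 190 mm, lying along the right side; origin at its underside.
- mallet: Mallet with a white head (64 mm diameter, 100 mm) and wooden handle, lying at the back of the bench; origin at its underside.
- plane: Small hand plane, 160 x 50 x 68 mm, at the back of the bench; origin at its underside.
- mug: White cup, 74 mm wide, 85 mm tall, at the back of the bench; origin at its underside.
- chisel: Wooden-handled chisel 245 mm long lying along the left side; origin on its underside where handle meets blade.
Mind the look-alikes: they are no part of the job. What is shaped like the separator but red is not meant.

How it is judged (in metres and radians):
On the way, in this order (a step that is already met when the one before it is completed fails the run):
1. both round buttons are pressed down together by the fingers (each beyond 6.5 mm) (value of joint each of btn_left, btn_right above 0.0065 m and contact force between the fingers and btn_left above 0.3 N and contact force between the fingers and btn_right above 0.3 N), for 0.2 s.
2. the tray is fully out (over 45 mm) with both buttons still held down by the fingers (all of step 1 and value of joint tray above 0.045 m), for 0.1 s.
At the end, for the whole second after the job is handed in: The tray is out by more than 45 mm, both round buttons are back up (within 2 mm), the square buttons are up, and no loose thing on the bench has moved more than 30 mm (value of joint tray above 0.045 m and value of joint each of btn_left, btn_right, switch_left, switch_right below 0.002 m and distance of each of glue, offcut, screwdriver, mallet, plane, mug, chisel from where it was at the start of the episode below 0.03 m); the robot touches nothing.
It fails at once if a round button was let up while the tray was part-way out (value of joint tray between 0.006 and 0.036 m and value of joint any of btn_left, btn_right below 0.003 m).
It fails at once if a square button of the switch box was pressed (over 3 mm) (value of joint any of switch_left, switch_right above 0.003 m).
It fails at once if the tray was pulled or pushed by the fingers (over 3 N) (contact force between the fingers and tray above 3 N).
It fails at once if a loose thing on the bench was lifted, knocked over or moved more than 30 mm (distance of any of glue, offcut, screwdriver, mallet, plane, mug, chisel from where it was at the start of the episode above 0.03 m or angle between any of glue, mug's own z axis and vertical above 0.5 rad).
It also fails if it takes over 35 s, if anything falls off the work surface, if the arm or the gripper's body presses on something with over 40 N, if the wrist force passes 120 N, or if a joint passes its speed limit or range.

## Working session

There is one attempt and no reset: what is moved stays moved. The work goes in short steps, Python scripts to look and compute and a tool call to move; the robot and the scene stay as the last step left them, time stands still between calls to the robot, and variables do not carry over. Pictures are saved under pics/ and viewed, and the job is handed in when it is done.

Besides the shell and the picture viewer there is one more tool, called after ">>>" as name(argument=value, ...), one argument or row to a line, values as JSON. apply_moves: Moves the arm, as the interface text tells. Its arguments: {"type":"object","properties":{"offset":{"type":"array"},"yaw":{"type":"array"},"jaw":{"type":"array"}},"required":["offset","yaw","jaw"]}

```bash
mkdir -p pics; python3 - <<'E'
from cell import env
import cv2,pickle
s=env.state();print({k:s[k] for k in('t','joints','eef_pos','tcp_rot','ft_force','opening')},env.grasp_offset)
d={}
for n in('scene','top'):
    c=env.read_camera(n);d[n]=c
    cv2.imwrite(f'pics/{n}0.png',c['frame'][:,:,::-1])
    print(n,c['fx'],c['xyz'])
pickle.dump(d,open('c0.pkl','wb'))
E
```

```text
{'t': 0.0, 'joints': array([ 1.23942002e+00,  4.91571813e-01,  1.55950129e+00, -6.55053112e-06,
        1.09170582e+00, -1.05570929e-01]), 'eef_pos': array([139.79665031, 608.85987112, 192.03630505]), 'tcp_rot': array([-1.67147006,  1.56961004, -1.89727241]), 'ft_force': array([ 0.73685618,  0.79053375, -0.04344961]), 'opening': 1.004740608106757} 18.8
scene 378.14936292724406 [1065.81528927 -408.92236248  925.21710094]
top 411.62177229189615 [ 286.48359183    5.47668766 1487.52553292]
```

View pics/scene0.png

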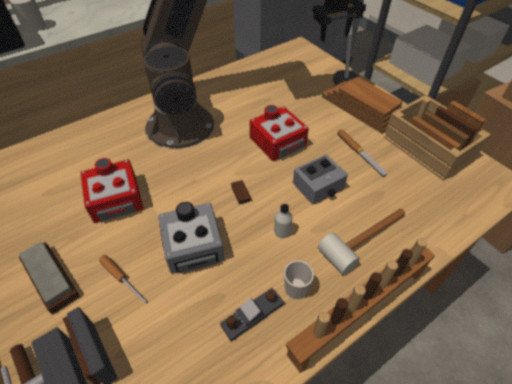

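View pics/top0.png

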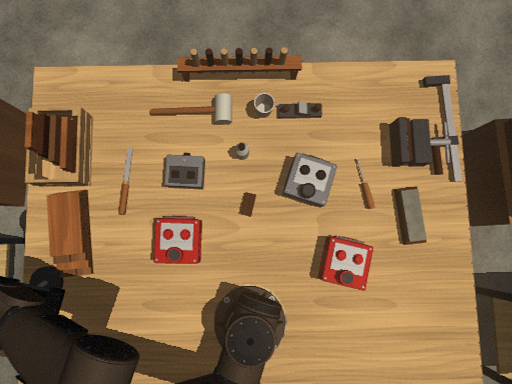

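The top view shows four candidates:
- **Grey box at (310,180):** it has two round black buttons at about (305,169) and (321,174), and a pipe stub at (308,190) on the robot's side.
- **Grey box at (184,171):** it has two square buttons, so it is the switch box.
- **Red boxes at (178,240) and (346,262):** these are look-alikes.

The first grey box fits the description. I'll confirm it in an enlarged crop and measure it.

```bash
cat > h.py <<'E'
import numpy as np,cv2
def ray(c,u,v,z):
    R=np.array(c['rotation']);
    if R.shape!=(3,3):
        from scipy.spatial.transform import Rotation as Ro
        R=Ro.from_euler('xyz',R).as_matrix()
    d=R@np.array([(u-c['cx'])/c['fx'],(v-c['cy'])/c['fy'],1]);o=np.array(c['xyz'])
    return o+d*(z-o[2])/d[2]
def blobs(c,box,thr,amin,amax):
    x0,y0,x1,y1=box
    m=(c['frame'][y0:y1,x0:x1].max(2)<thr).astype(np.uint8)
    n,l,s,ce=cv2.connectedComponentsWithStats(m)
    return [(ce[i]+[x0,y0],s[i]) for i in range(1,n) if amin<s[i][4]<amax]
E
python3 - <<'E'
import pickle,cv2,numpy as np
from h import *
d=pickle.load(open('c0.pkl','rb'))
for n,b in(('top',(280,150,342,210)),('scene',(150,195,232,280))):
    c=d[n]
    for thr in (45,60):
      for ce,s in blobs(c,b,thr,20,900): print(n,thr,ce.round(1),s,ray(c,*ce,103).round(1),ray(c,*ce,117).round(1))
a=d['top']['frame'][140:220,265:355];b=d['scene']['frame'][190:285,145:240]
im=np.hstack([cv2.resize(a,(400,400),interpolation=2),cv2.resize(b,(400,400),interpolation=2)])
cv2.imwrite('pics/crop.png',im[:,:,::-1])
E
```

```text
top 60 [304.1 169.3] [20 15  9  9 65] [ 517.9 -195.9  103. ] [ 515.6 -193.8  117. ]
top 60 [320.3 174.2] [36 20 10  9 64] [ 499.8 -250.3  103. ] [ 497.7 -247.8  117. ]
top 60 [304.7 190.9] [19 33 16 15 66] [ 443.5 -195.1  103. ] [ 441.9 -193.   117. ]
scene 45 [186.7 215.5] [ 27  13  19  13 119] [ 464.8 -208.6  103. ] [ 475. -212.  117.]
scene 45 [201.  231.2] [46 32 11  9 76] [ 531.3 -203.   103. ] [ 540.4 -206.5  117. ]
scene 45 [179.2 236.5] [24 37 12 10 85] [ 512.9 -257.   103. ] [ 522.3 -259.5  117. ]
scene 45 [213.4 255.9] [53 57 16 10 43] [ 613.  -215.1  103. ] [ 620.7 -218.4  117. ]
scene 45 [181.  263.6] [24 62 23 15 52] [ 585.3 -290.7  103. ] [ 593.5 -292.8  117. ]
scene 45 [197.1 264.2] [38 66 20  8 66] [ 609.7 -259.4  103. ] [ 617.5 -262.   117. ]
scene 60 [186.8 214.5] [ 27   9  20  17 168] [ 461.9 -206.8  103. ] [ 472.2 -210.2  117. ]
scene 60 [200.9 231.2] [46 31 11 11 93] [ 531.2 -203.2  103. ] [ 540.3 -206.7  117. ]
scene 60 [179.4 236.5] [24 37 12 10 95] [ 513.1 -256.6  103. ] [ 522.6 -259.2  117. ]
scene 60 [197.2 260.8] [ 20  52  53  25 535] [ 601.6 -254.6  103. ] [ 609.5 -257.2  117. ]
```

View pics/crop.png

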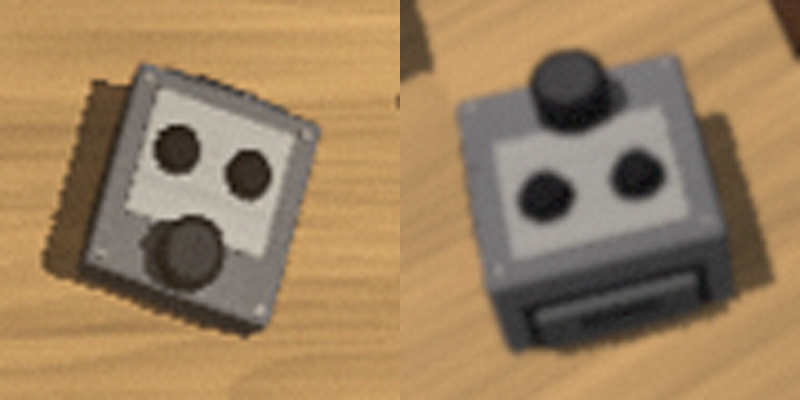

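The crop confirms it: a grey box with a white panel, two round black caps, the pipe on the robot's side and the tray slot at the front. The caps measure 57 mm apart, against 58 mm expected. Top and scene views disagree by about 13 mm, because the oblique view also takes in the cap sides. I'll move above the box and refine with the wrist camera.

```bash
python3 - <<'E'
from cell import env
import numpy as np
from scipy.spatial.transform import Rotation as Ro
s=env.state();M=Ro.from_euler('xyz',s['tcp_rot']).as_matrix();print(M.round(3))
y=M[:2,1];a=np.degrees(np.arctan2(y[1],y[0]))
print('jaw axis ang',a)
b=np.degrees(np.arctan2(-195.9+250.3,517.9-499.8));print('want',b, ((b-a+90)%180-90)/6)
t=np.array([510,-224,192]);print((t-s['eef_pos'])/25)
E
```

```text
[[-0.     0.224  0.975]
 [-0.001  0.975 -0.224]
 [-1.    -0.001 -0.   ]]
jaw axis ang 77.06039666566629
want 71.59665392043307 -0.9106237908722031
[ 1.48063888e+01 -3.33166257e+01 -5.14380173e-03]
```

>>> apply_moves(
  offset=[
    [1.6,-1.1,0.2],
    [3.2,-2.3,0.4],
    [4.8,-3.4,0.6],
    [6.4,-4.6,0.8],
    [8,-5.7,1],
    [9.6,-6.9,1],
    [11.2,-8,1],
    [12.8,-9.2,1],
    [14.4,-10.3,1],
    [14.4,-12.3,1],
    [14.4,-14.3,1],
    [14.5,-16.5,1],
    [14.5,-18.7,1],
    [14.6,-20.9,1],
    [14.6,-23.1,1],
    [14.7,-25.3,1],
    [14.7,-27.5,1],
    [14.8,-29.7,1],
    [14.8,-31.7,1],
    [14.8,-33.3,1],
  ],
  yaw=[0,0,0,0,0,0,0,0,0,0,0,-0.1,-0.2,-0.3,-0.4,-0.5,-0.6,-0.7,-0.8,-0.9],
  jaw=[-1,-1,-1,-1,-1,-1,-1,-1,-1,-1,-1,-1,-1,-1,-1,-1,-1,-1,-1,-1],
)

```text
t: 2.6
eef_pos: [509.4, -225.5, 216.8]
tcp_rot: [-2.187, 1.57, -2.508]
ft_force: [0.6, -0.6, -0.1]
opening: 0.997
```

>>> apply_moves(
  offset=[
    [0,0,0],
    [0,0,0],
    [0,0,0],
    [0,0,0],
    [0,0,0],
  ],
  yaw=[0,0,0,0,0],
  jaw=[0,0,0,0,0],
)

```text
t: 3.22
eef_pos: [509.6, -225.0, 217.0]
tcp_rot: [-2.02, 1.57, -2.34]
ft_force: [0.6, 0.7, -0.5]
opening: 0.536
```

```bash
python3 - <<'E'
from cell import env
import cv2,pickle
s=env.state();w=env.read_camera('wrist');t=env.read_camera('top')
print(s['eef_pos'],s['opening'],w['hand_eye'],w['fx'],w['cx'],w['cy'])
pickle.dump((s,w,t),open('c1.pkl','wb'))
cv2.imwrite('pics/w1.png',w['frame'][:,:,::-1])
E
```

```text
[ 509.5815991  -224.97469113  216.9610296 ] 0.5356516844277719 [[ 2.05827864e-04 -2.74151016e-01  9.61686632e-01 -1.92980931e+02]
 [ 9.99999921e-01  3.83795091e-04 -1.04618313e-04  7.87752759e-01]
 [-3.40409392e-04  9.61686577e-01  2.74151073e-01 -7.76742514e+01]
 [ 0.00000000e+00  0.00000000e+00  0.00000000e+00  1.00000000e+00]] 324.7569047910609 255.52061149025036 185.80774578939042
```

View pics/w1.png

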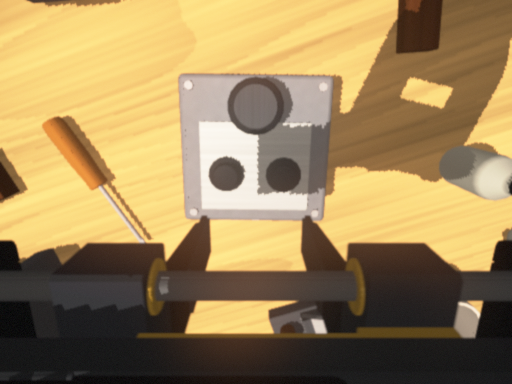

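The wrist view shows the box square to the gripper. The two round caps are near (226,173) and (283,174), the pipe is at (256,105), and the fingertips are at (208,220) and (303,220). Next I measure the caps precisely.

```bash
python3 - <<'E'
import pickle,cv2,numpy as np
from h import *
from scipy.spatial.transform import Rotation as Ro
s,w,t=pickle.load(open('c1.pkl','rb'))
T=np.eye(4);T[:3,:3]=Ro.from_euler('xyz',s['tcp_rot']).as_matrix();T[:3,3]=s['eef_pos']
H=T@np.array(w['hand_eye']);w['rotation']=H[:3,:3];w['xyz']=H[:3,3]
y=T[:2,1];print('jaw ang',np.degrees(np.arctan2(y[1],y[0])),'cam',H[:3,3])
for thr in(50,60,70):
  P=[]
  for ce,st in blobs(w,(202,145,310,205),thr,300,1500):
    p=ray(w,*ce,101);P.append(p);print(thr,ce.round(1),st,p.round(1))
  if len(P)==2:
    d=P[1]-P[0];print('sep',np.linalg.norm(d),'ang',np.degrees(np.arctan2(d[1],d[0])),'mid',(P[0]+P[1])/2)
cr=w['frame'][60:230,170:345];cv2.imwrite('pics/w1c.png',cv2.resize(cr,None,fx=3.3,fy=3.3,interpolation=cv2.INTER_CUBIC)[:,:,::-1])
# corner screws at z=85
for u,v in((188,85),(323,87),(193,212),(316,213)): print(ray(w,u,v,85).round(1))
E
```

```text
jaw ang 71.63903015765563 cam [ 436.2437477  -199.62112268  409.9747741 ]
70 [287.5 168.6] [ 71  14  27  24 369] [ 512.8 -192.5  101. ]
[ 408.5 -258.8   85. ]
[ 450.9 -136.8   85. ]
[ 530.5 -301.4   85. ]
[ 572.8 -177.4   85. ]
```

View pics/w1c.png

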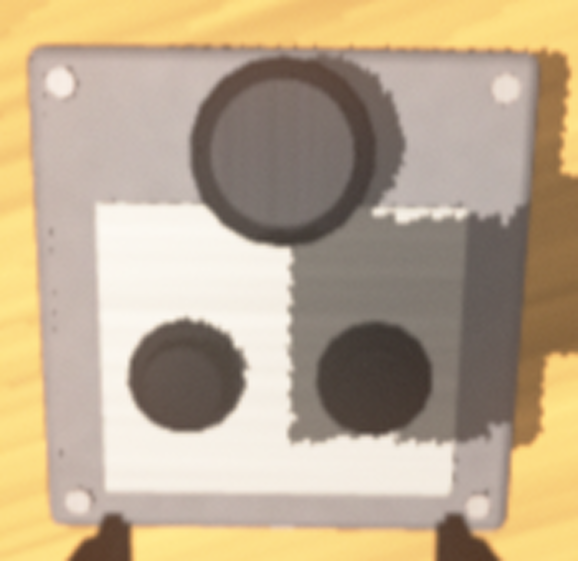

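```bash
python3 - <<'E'
import pickle,cv2,numpy as np
from h import *
from scipy.spatial.transform import Rotation as Ro
s,w,t=pickle.load(open('c1.pkl','rb'))
T=np.eye(4);T[:3,:3]=Ro.from_euler('xyz',s['tcp_rot']).as_matrix();T[:3,3]=s['eef_pos']
H=T@np.array(w['hand_eye']);w['rotation']=H[:3,:3];w['xyz']=H[:3,3]
g=w['frame'].max(2);P=[]
for z in (91,97,103):
  P=[]
  for x0,thr in((202,120),(262,80)):
    for ce,st in blobs(w,(x0,150,x0+47,200) if x0<250 else (261,150,306,200),thr,300,1700): P.append(ray(w,*ce,z));print(z,ce.round(1),st,P[-1].round(1))
  d=P[1]-P[0];print('sep',np.linalg.norm(d),'ang',np.degrees(np.arctan2(d[1],d[0])),'mid',((P[0]+P[1])/2).round(1))
cr=g[145:205,200:310].astype(float);cr=np.clip((cr-30)/(100-30)*255,0,255).astype(np.uint8)
cv2.imwrite('pics/w1d.png',cv2.resize(cr,None,fx=7,fy=7,interpolation=0))
E
```

```text
91 [226.2 173.5] [  8   7  34  33 861] [ 500.8 -252.6   91. ]
91 [283.2 173.9] [  6   8  33  33 844] [ 519.3 -198.    91. ]
sep 57.584961127445965 ang 71.2511625082098 mid [ 510.  -225.3   91. ]
97 [226.2 173.5] [  8   7  34  33 861] [ 499.5 -251.6   97. ]
97 [283.2 173.9] [  6   8  33  33 844] [ 517.7 -198.1   97. ]
sep 56.50177275387907 ang 71.25116250820984 mid [ 508.6 -224.8   97. ]
103 [226.2 173.5] [  8   7  34  33 861] [ 498.3 -250.6  103. ]
103 [283.2 173.9] [  6   8  33  33 844] [ 516.1 -198.1  103. ]
sep 55.41858438031223 ang 71.2511625082098 mid [ 507.2 -224.3  103. ]
```

View pics/w1d.png

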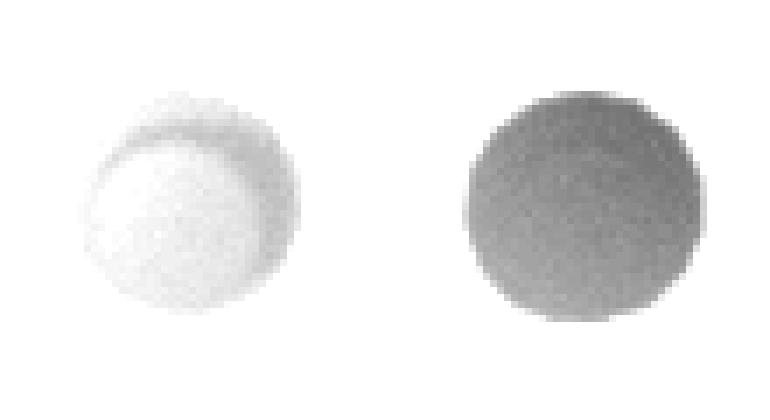

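The blob centres projected at collar height (z=91) give a midpoint of (510.0, -225.3), spacing 57.6 mm and angle 71.3°. The cap-top face at z=103 gives about (510, -225), so the two agree. The TCP is at (509.6, -225.0) with a jaw angle of 71.6°, so it is already aligned. A 47.5 mm gap (jaw 0) puts the fingers on the caps. Next I descend to about 9 mm above the caps.

>>> apply_moves(
  offset=[
    [0,0,-1],
    [0,0,-2],
    [0,0,-3],
    [0,0,-3.8],
    [0,0,-4.2],
    [0,0,-4.2],
  ],
  yaw=[0,0,0,0,0,0],
  jaw=[0,0,0,0,0,0],
)

```text
t: 4.08
eef_pos: [509.4, -225.2, 111.6]
tcp_rot: [-2.627, 1.569, -2.948]
ft_force: [-0.1, -0.3, 0.5]
opening: 0.504
```

```bash
python3 - <<'E'
from cell import env
import cv2,pickle
s=env.state();w=env.read_camera('wrist')
print(s['eef_pos'],s['opening'],s['ft_force'])
cv2.imwrite('pics/w2.png',w['frame'][:,:,::-1])
sc=env.read_camera('scene');cv2.imwrite('pics/s2.png',cv2.resize(sc['frame'][150:300,110:280],None,fx=3.5,fy=3.5,interpolation=2)[:,:,::-1])
E
```

```text
[ 509.43139117 -225.17082567  111.63262315] 0.5035336114696441 [-0.05128167 -0.31749604  0.47108918]
```

View pics/w2.png

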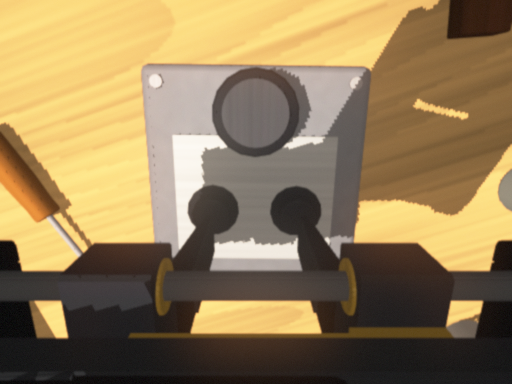

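View pics/s2.png

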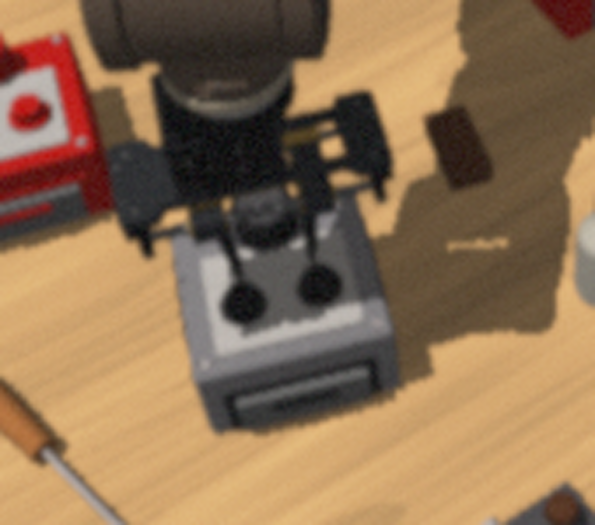

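In both views the fingertips sit over the two caps. In the wrist view the fingers end at about columns 213 and 298, with the caps at (213,210) and (296,210). Now I press.

>>> apply_moves(
  offset=[
    [0,0,-0.3],
    [0,0,-0.45],
    [0,0,-0.6],
    [0,0,-0.7],
    [0,0,-0.74],
    [0,0,-0.74],
  ],
  yaw=[0,0,0,0,0,0],
  jaw=[0,0,0,0,0,0],
)

```text
t: 4.92
eef_pos: [509.9, -225.4, 94.0]
tcp_rot: [-1.237, 1.57, -1.558]
ft_force: [0.9, 0.4, 0.1]
opening: 0.498
```

The vertical force is near zero at z=94, where I expected about 6 N. I'll look before going further.

```bash
python3 - <<'E'
from cell import env
import cv2,pickle
s=env.state();w=env.read_camera('wrist')
print(s['eef_pos'],s['opening'],s['ft_force'],s['moment'])
cv2.imwrite('pics/w3.png',cv2.resize(w['frame'][150:350,150:370],None,fx=3,fy=3,interpolation=2)[:,:,::-1])
sc=env.read_camera('scene');cv2.imwrite('pics/s3.png',cv2.resize(sc['frame'][190:280,140:250],None,fx=6,fy=6,interpolation=2)[:,:,::-1])
print(env.state()['ft_force'])
E
```

```text
[ 509.85442994 -225.42672602   94.03960849] 0.4984555887827022 [0.86816314 0.42687619 0.13825959] [-0.10893755  0.00210844 -0.01045419]
[-0.41889796 -0.60883729  0.00817337]
```

View pics/w3.png

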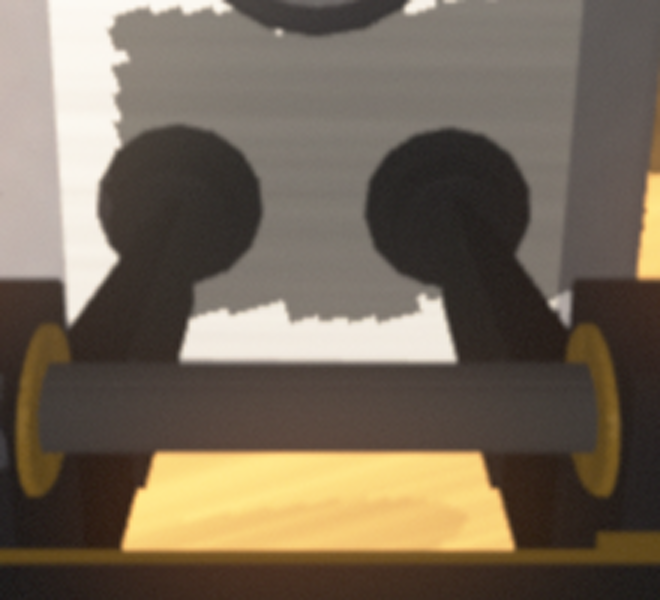

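View pics/s3.png

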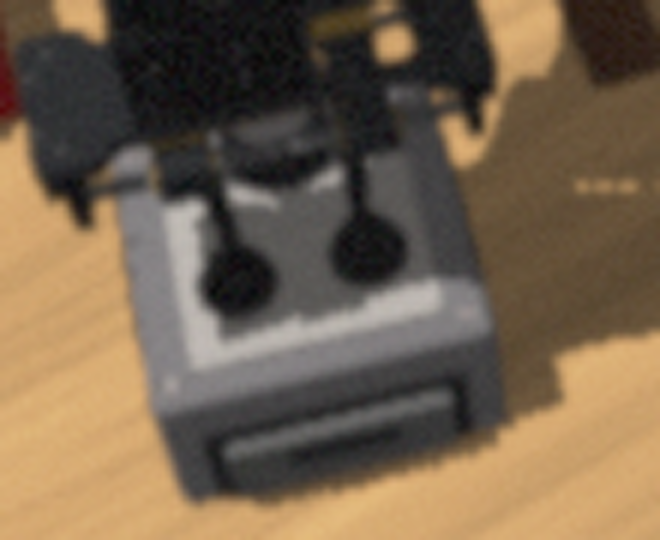

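The tips look centred on the caps but are still above them. The gripper's linkage probably draws the tips back when the jaw is open. I'll keep going down in small steps and watch the force.

>>> apply_moves(
  offset=[
    [0,0,-0.1],
    [0,0,-0.2],
    [0,0,-0.2],
  ],
  yaw=[0,0,0],
  jaw=[0,0,0],
)

```text
t: 5.4
eef_pos: [509.8, -225.4, 88.9]
tcp_rot: [-1.461, 1.57, -1.782]
ft_force: [0.3, 0.2, 0.5]
opening: 0.501
```

>>> apply_moves(
  offset=[
    [0,0,-0.1],
    [0,0,-0.2],
    [0,0,-0.2],
  ],
  yaw=[0,0,0],
  jaw=[0,0,0],
)

```text
t: 5.78
eef_pos: [509.7, -225.4, 83.6]
tcp_rot: [-1.843, 1.57, -2.164]
ft_force: [-0.1, 0.6, 0.0]
opening: 0.498
```

```bash
python3 - <<'E'
from cell import env
import cv2,numpy as np
s=env.state();w=env.read_camera('wrist')
print(s['eef_pos'],s['opening'],s['ft_force'])
f=w['frame'].astype(float);f=np.clip(f*2.2,0,255).astype(np.uint8)
cv2.imwrite('pics/w4.png',cv2.resize(f[150:350,150:370],None,fx=3,fy=3,interpolation=2)[:,:,::-1])
sc=env.read_camera('scene')['frame'];sc=np.clip(sc*2.2,0,255).astype(np.uint8);cv2.imwrite('pics/s4.png',cv2.resize(sc[190:280,140:250],None,fx=6,fy=6,interpolation=2)[:,:,::-1])
E
```

```text
[ 509.67969828 -225.3515013    83.63456273] 0.49795491633144656 [-0.11005681  0.60357502  0.03249097]
```

View pics/w4.png

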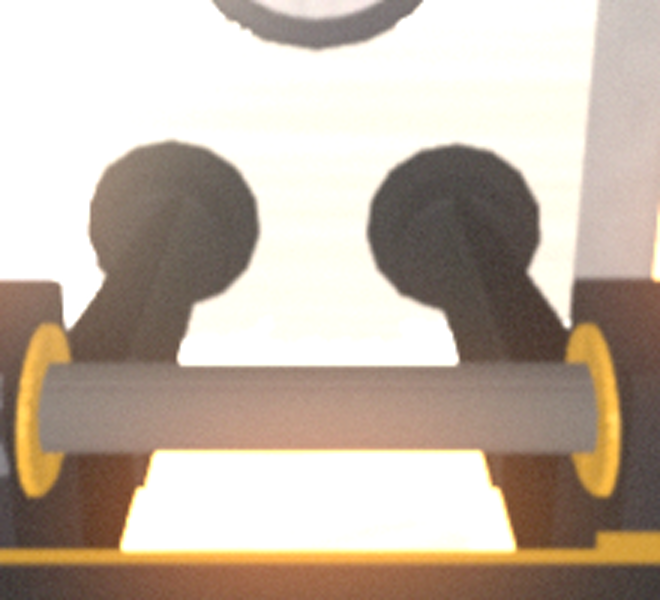

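View pics/s4.png

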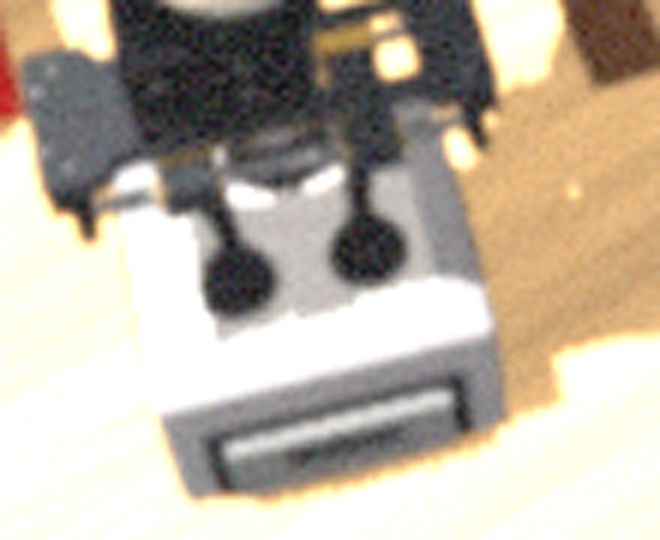

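Tip position from the wrist view: the finger ends at row 217 and a pad depth of ±10 mm put the tips about 20 mm behind the TCP. That is z≈104, just touching the caps, which matches the zero force. I continue down.

>>> apply_moves(
  offset=[
    [0,0,-0.1],
    [0,0,-0.15],
    [0,0,-0.15],
  ],
  yaw=[0,0,0],
  jaw=[0,0,0],
)

```text
t: 6.25
eef_pos: [509.9, -225.4, 80.2]
tcp_rot: [-1.207, 1.57, -1.528]
ft_force: [-0.2, -0.5, 2.2]
opening: 0.498
```

>>> apply_moves(
  offset=[
    [0,0,-0.1],
    [0,0,-0.15],
    [0,0,-0.15],
  ],
  yaw=[0,0,0],
  jaw=[0,0,0],
)

```text
t: 6.62
eef_pos: [509.9, -225.5, 76.5]
tcp_rot: [-1.147, 1.57, -1.468]
ft_force: [-0.0, 0.3, 3.8]
opening: 0.502
```

Contact came at TCP z≈81. The force rise (2.2 to 3.8 N over 3.7 mm) matches both button springs together at about 0.4 N/mm. I press right down and hold.

>>> apply_moves(
  offset=[
    [0,0,-0.1],
    [0,0,-0.2],
    [0,0,-0.27],
    [0,0,-0.29],
    [0,0,-0.29],
  ],
  yaw=[0,0,0,0,0],
  jaw=[0,0,0,0,0],
)

```text
t: 7.25
eef_pos: [510.0, -225.5, 71.1]
tcp_rot: [-0.661, 1.568, -0.981]
ft_force: [-7.3, 4.1, 26.0]
opening: 0.498
```

Both are on the end stop (26 N). I hold and check the tray.

>>> apply_moves(
  offset=[
    [0,0,0],
    [0,0,0],
    [0,0,0],
    [0,0,0],
    [0,0,0],
    [0,0,0],
    [0,0,0],
    [0,0,0],
  ],
  yaw=[0,0,0,0,0,0,0,0],
  jaw=[0,0,0,0,0,0,0,0],
)

```text
t: 8.25
eef_pos: [510.0, -225.5, 71.3]
tcp_rot: [-0.666, 1.568, -0.987]
ft_force: [-1.1, 1.0, 7.9]
opening: 0.501
```

```bash
python3 - <<'E'
from cell import env
import cv2,numpy as np
sc=env.read_camera('scene')['frame'];cv2.imwrite('pics/s5.png',cv2.resize(sc[180:300,130:250],None,fx=5,fy=5,interpolation=2)[:,:,::-1])
s=env.state();print(s['eef_pos'],s['ft_force'],s['moment'])
E
```

```text
[ 509.9563475  -225.48352962   71.30400583] [-2.4134258   0.98615542  7.4601534 ] [0.21532124 0.42624737 0.01090233]
```

View pics/s5.png

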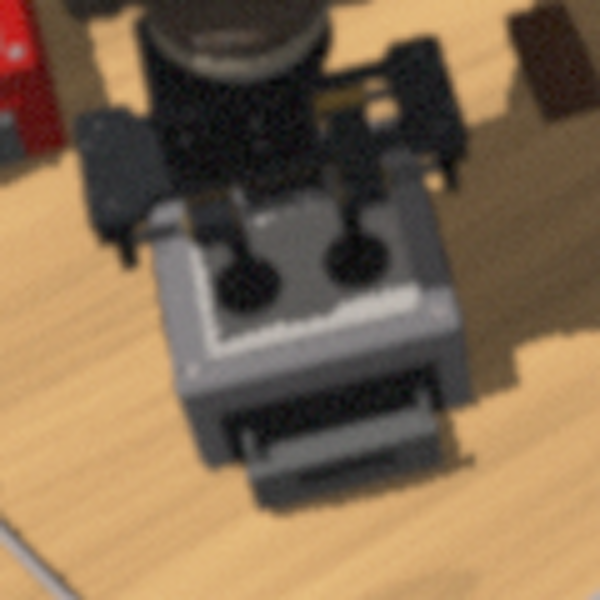

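The tray is well on its way out. I keep holding, with a slight downward bias so the pose does not creep up.

>>> apply_moves(
  offset=[
    [0,0,-0.03],
    [0,0,-0.03],
    [0,0,-0.03],
    [0,0,-0.03],
    [0,0,-0.03],
    [0,0,-0.03],
    [0,0,-0.03],
    [0,0,-0.03],
    [0,0,-0.03],
    [0,0,-0.03],
    [0,0,-0.03],
    [0,0,-0.03],
    [0,0,-0.03],
    [0,0,-0.03],
    [0,0,-0.03],
    [0,0,-0.03],
    [0,0,-0.03],
    [0,0,-0.03],
    [0,0,-0.03],
    [0,0,-0.03],
  ],
  yaw=[0,0,0,0,0,0,0,0,0,0,0,0,0,0,0,0,0,0,0,0],
  jaw=[0,0,0,0,0,0,0,0,0,0,0,0,0,0,0,0,0,0,0,0],
)

```text
t: 10.8
eef_pos: [510.0, -225.5, 71.2]
tcp_rot: [-0.597, 1.568, -0.917]
ft_force: [-3.2, 1.0, 13.1]
opening: 0.5
```

```bash
python3 - <<'E'
from cell import env
import cv2,numpy as np,pickle
c=env.read_camera('scene');sc=c['frame'];pickle.dump(c,open('c6.pkl','wb'));cv2.imwrite('pics/s6.png',cv2.resize(sc[180:300,130:250],None,fx=5,fy=5,interpolation=2)[:,:,::-1])
s=env.state();print(s['t'],s['eef_pos'],s['ft_force'])
E
```

```text
10.85 [ 509.99078048 -225.47606546   71.23696733] [-2.82976576  1.10975347 12.45517437]
```

View pics/s6.png

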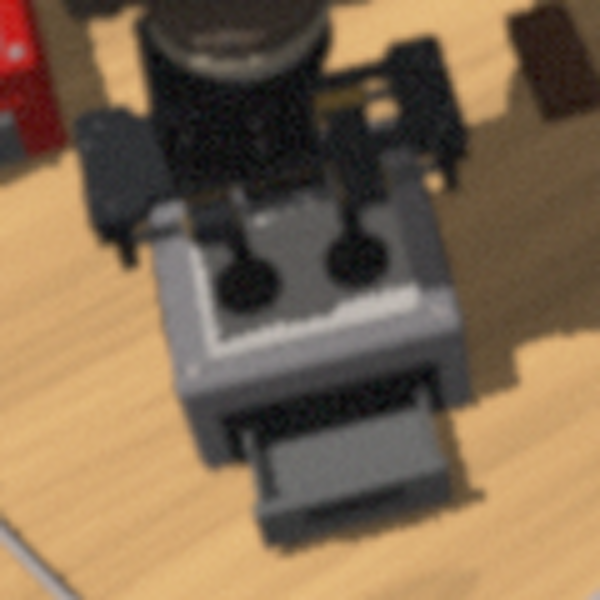

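The tray is much further out. I hold another 1.5 s and compare frames to confirm it has stopped.

>>> apply_moves(
  offset=[
    [0,0,-0.01],
    [0,0,-0.01],
    [0,0,-0.01],
    [0,0,-0.01],
    [0,0,-0.01],
    [0,0,-0.01],
    [0,0,-0.01],
    [0,0,-0.01],
    [0,0,-0.01],
    [0,0,-0.01],
    [0,0,-0.01],
    [0,0,-0.01],
  ],
  yaw=[0,0,0,0,0,0,0,0,0,0,0,0],
  jaw=[0,0,0,0,0,0,0,0,0,0,0,0],
)

```text
t: 12.35
eef_pos: [510.0, -225.5, 71.3]
tcp_rot: [-0.561, 1.568, -0.882]
ft_force: [-2.7, 0.9, 8.9]
opening: 0.5
```

```bash
python3 - <<'E'
from cell import env
import cv2,numpy as np,pickle
from h import *
o=pickle.load(open('c6.pkl','rb'));c=env.read_camera('scene');t=env.read_camera('top')
s=env.state();print(s['t'],s['eef_pos'],s['ft_force'])
d=cv2.absdiff(o['frame'],c['frame'])[250:300,170:240];print('diff tray',d.mean(),d.max())
a=c['frame'][180:300,130:250];b=t['frame'][130:210,270:350]
cv2.imwrite('pics/s7.png',np.hstack([cv2.resize(a,(400,400),interpolation=2),cv2.resize(b,(400,400),interpolation=2)])[:,:,::-1])
# tray front upper-edge mid, z=53; expected from separator geometry
f=np.array([.948,-.319]);ctr=np.array([510,-225.3])-22*f
for u,v in((183,283),(220,275),(201.5,279)):
    p=ray(c,u,v,53)[:2];print(p.round(1),'forward of centre',((p-ctr)@f).round(1))
E
```

```text
12.45 [ 509.95473977 -225.47773686   71.28465149] [-1.53851561  1.45969391  8.66645384]
diff tray 2.014666666666667 20
[ 607.6 -305.5] forward of centre 140.1
[ 642.6 -218.5] forward of centre 145.6
[ 625.  -262.4] forward of centre 142.8
```

View pics/s7.png

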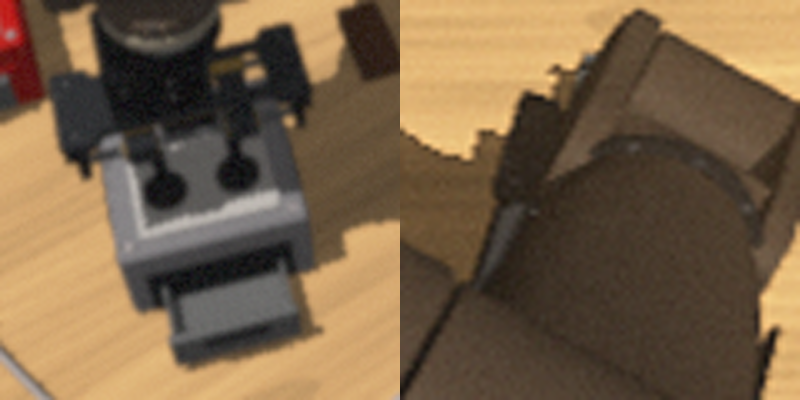

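The tray stopped moving between t=10.85 and 12.4 s (the frame difference is only noise). Its front measures about 143 mm ahead of the centre, against 135 expected; the scene camera also read about 8–13 mm forward on the buttons. I lift straight up and move back clear.

>>> apply_moves(
  offset=[
    [0,0,0.3],
    [0,0,0.8],
    [0,0,1.5],
    [0,0,2.5],
    [0,0,3.5],
    [0,0,4.5],
    [0,0,5.5],
    [0,0.8,6],
    [0,2.4,6],
    [0,4,6],
    [0,5.6,6],
    [0,7.2,6],
    [0,8.8,6],
    [0,10.4,6],
    [0,12,6],
    [0,13,6],
    [0,13,6],
  ],
  yaw=[0,0,0,0,0,0,0,0,0,0,0,0,0,0,0,0,0],
  jaw=[0,0,0,0,0,0,0,0,0,0,0,0,0,0,0,0,0],
)

```text
t: 14.58
eef_pos: [509.0, 101.5, 221.1]
tcp_rot: [-0.827, 1.568, -1.145]
ft_force: [0.3, -0.4, 0.1]
opening: 0.498
```

```bash
python3 - <<'E'
from cell import env
import cv2,numpy as np,pickle
from h import *
o=pickle.load(open('c0.pkl','rb'));c=env.read_camera('scene');t=env.read_camera('top')
s=env.state();print(s['t'],s['eef_pos'],s['ft_force'])
cv2.imwrite('pics/s8.png',c['frame'][:,:,::-1])
cv2.imwrite('pics/t8.png',t['frame'][:,:,::-1])
for ce,st in blobs(c,(150,195,232,250),45,50,900): print(ce.round(1),st)
f=np.array([.948,-.319]);ctr=np.array([510,-225.3])-22*f
E
```

```text
14.675 [509.4419123   99.70650135 221.14784771] [-0.23411068 -0.1865121  -0.63277262]
[186.9 215.5] [ 28  14  17  12 113]
[201.  231.2] [46 32 11  9 73]
[179.5 236.5] [25 37 11 10 78]
```

View pics/s8.png

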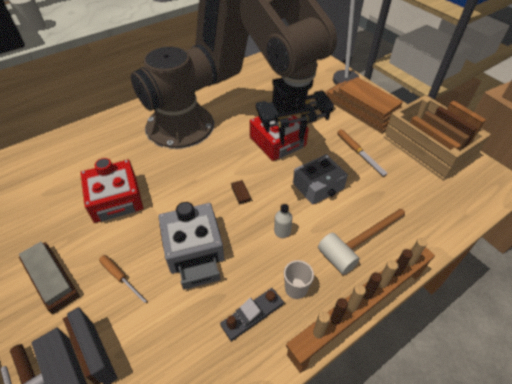

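View pics/t8.png

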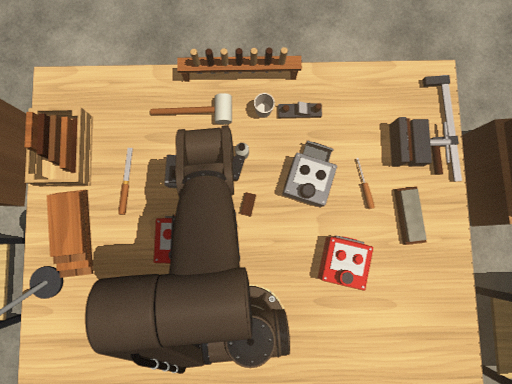

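The tray stands out at (202,270) in the scene view. The caps are back at their starting pixels, and nothing else has moved. I'll do one last tray measurement from the top camera, then hand in.

```bash
python3 - <<'E'
from cell import env
import cv2,numpy as np
from h import *
t=env.read_camera('top')
f=np.array([.948,-.319]);ctr=np.array([510,-225.3])-22*f
for u,v in((307,142),(332,150),(319.5,146)):
    p=ray(t,u,v,53)[:2];print(p.round(1),((p-ctr)@f).round(1))
s=env.state();print(s['t'],s['qvel'].round(3),s['ft_force'].round(1))
print(env.job_done())
E
```

```text
[ 624.6 -217. ] 128.0
[ 593.9 -304.9] 127.0
[ 609.2 -261. ] 127.5
14.725 [-0.012  0.001 -0.004  0.002 -0.001  0.003] [ 0.1 -0.6  0. ]
the job is handed in; nothing more can be done
None
```

I pressed both round buttons on the grey separator together, one fingertip on each. I held them down for about 5 s until the tray slid out by itself, then lifted straight up, moved clear and handed the job in at 14.7 s.

**Checks that agreed**
- Both caps returned to their starting pixels, within 0.3 px.
- The tray did not move during the last 1.5 s of holding, so it had reached its stop.
- The wrist force was back to about zero after lifting.
- No loose thing looked displaced in the final scene and top views. I compared these by eye, and the arm hid the switch box in the top view.

**Checks that disagreed**
- **Tray extension:** it should stand 135 mm ahead of the separator's centre. The scene camera gave about 143 mm and the top camera about 127.5 mm, both from hand-picked edge pixels. The top reading alone would mean only about 42 mm of travel. I took the tray as fully out because the mean is about 135 mm and it had stopped moving.
- **Finger contact:** the half-open fingers touched the caps with the TCP at z≈81 mm, not the expected 103 mm. The tips are drawn back when the jaws are open, so I found contact by force.
- **Press force:** it briefly reached 26 N at the end stop, within the 40 N and 120 N limits.

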